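# Key the hub cover onto its locating pin and press it home

## Robot

A 7-joint arm with a two-finger parallel gripper is mounted at the origin on the work surface. World frame = base frame: x ahead of the robot, y to its left, z up, the work surface at z = 0. Lengths are in m, angles in rad, forces in N, time in s.
With the tool pointing down it reaches from about 0.4 to 0.85 m from the base axis. Payload 4.5 kg.
Tool frame: the origin (TCP) lies on the centre line of the jaws, within the pads' length; the fingertips stand 14 mm ahead of it and the grasp point (between the pads) lies 5 mm behind it (nose_length is the distance from the TCP to the fingertips, in m); x points along the fingers, y is the direction in which the jaws open and shut, and the axes are right-handed (so a half turn about x gives the same grasp; the last joint's range is limited). The gripper opens to 88 mm and grips with 3 to 60 N. Pads are 18 mm wide; open, the fingers measure 123 mm over their backs; the gripper's body (75 mm by 187 mm) begins 45 mm behind the grasp point.
Start: joints at [-1.291, 0.689, -0.195, 1.565, 0.157, 0.902, -0.215], TCP at [0.152, 0.606, 0.253] pointing down, gripper open.
Joint ranges: [-3.01, 3.01], [-0.46, 2.08], [-1.47, 1.51], [0.13, 2.56], [-1, 4.14], [0.04, 2.09], [-2.66, 2.66]. Speed limits (rad/s): [2.57, 2.57, 3.14, 3.14, 3.14, 3.14, 3.14].

## Interface

Orientations are given as a unit quaternion [x, y, z, w].
In Python, from plant import get_state, snapshot, camera_params, finish_job, boxes_of, silhouettes, spot_point, nose_length gives the robot as it stands.
- The arm moves only by the tool apply_moves, never from a script. Its arguments are lists of equal length, an entry for each row: "delta_pos": the shift along the tool's x, y, z in cm, a list of three; "yaw": the turn about the tool's x in rad; "gripper": the opening in per cent of the stroke, from 0 (shut) to 100 (fully open). A call has 1 to 10 rows; each row is the pose to reach, as a shift and turn from the pose measured when the call began, along the tool's axes at that moment; what a row does not reach only later rows make up. A row lasts 1/12 s, in which the tool goes at most 41.7 mm and 7.16 degrees, less where a joint would pass 70% of its speed; a pose out of reach is approached as far as the arm can. A call with a gripper value outside its range is refused whole. The fingers move at their own pace and stop on an object; "force" is the grip in N (left out, the last holds). Time passes only in rows, so rows that repeat a pose let the fingers close. It gives the time, the measured TCP pose, the force and the opening at its end, in the units of the state.
- get_state(): the state, without advancing time (a new reading comes with each control period).
- snapshot(name): name is "scene" or "top"; returns the picture (420x560x3 uint8, red, green, blue); there is no depth.
- camera_params(name): a dict with "fovy" (degrees; the focal length in pixels is half the picture's height over the tangent of half this angle, whatever the lens; pixels are square), "cx", "cy" (the principal point, pixels), "position" and "orientation" of the camera in the world. Camera axes: x right, y down, z forward; pixel columns grow to the right and rows downward; lengths in m; the calibration is good to about 2 mm. A picture is of the moment at which its call begins. camera_params takes no time and is no camera call.
- finish_job(): hands the job in, once; it reports no verdict.
Trained networks look in the newest picture that a camera, given by its name, has taken for a name from the list of things; names that differ only in an ending like _2 or _b are one class to them, and where a whole thing is asked for, a point or a joint stands for the part that bears it (a point fixed in the world has none). Each returns a list of dicts, best first, with "score" (0 to 1); they miss things now and then, are a little off and sometimes report something else, mostly with a low value. They report only what shows in the picture. A call takes as long as a camera call. They do not tell look-alikes from the thing itself.
- boxes_of(thing, camera): "bbox" ([left, top, width, height] in pixels, round what is visible of it).
- silhouettes(thing, camera): "mask" (420x560 bool, what is visible of it) and "bbox" ([left, top, width, height] in pixels, round what is visible of it).
- spot_point(thing, camera): "pixel" ([column, row] in pixels: a listed point, or the origin of a listed thing).
The state is a dict: "clock": time; "q": joint angles; "qd": joint speeds; "joint_torque": joint torques, N m; "tool_pos": TCP position; "eef_rot": TCP orientation; "contact_force": force on the tool from outside, world axes, zero at the start; "moment": the same for the moment, N m; "opening": opening from 0.0 (shut) to 1.0 (fully open).
Only numpy, scipy, OpenCV 4.12 (cv2) and the standard library are available. Lean on these libraries where they do the work, as an engineer would, in place of code of your own. Each camera call takes 0.05 s, during which the arm holds its last target.

## Task

The round aluminium cover on the hub stands proud because the notch in its rim is not over the hub's locating pin. With a fingertip, push the stud on the cover round until the notch is over the pin, then press the cover straight down until it is fully home on the hub face. Do not pull the cover upwards, and leave the loose parts around the hub where they are.

Things in the scene. Friction and masses are not known exactly. Their poses are not given: they have to be found in the camera images.
- hub_face (a point): Centre of the flat top face of the hub, a fixed steel drum 132 mm across on a 160 mm round foot, 10 mm thick. The face is 50 mm above the table; its z axis is up and is the axis of drum and cover; its x axis points to the hub's only ear, a block 34 mm wide, level with the face, that reaches 100 mm out from the axis.
- pin (a point): Top of the locating pin, a 14 mm round steel dowel with a conical nose, 8.5 mm high, fixed on the hub's ear, its centre 60 mm from the hub's axis (along the hub's x). While the cover is turned away, half of the pin is under the cover's rim and the rest shows beyond the rim.
- cover: The cover: an aluminium disc 124 mm across and 10 mm thick on the hub's axis, with one rim notch, one stud and a centre boss. Origin: centre of its underside, 10 mm above the hub face when proud, on the face when home; x towards the notch, z up. It turns either way without stops against a light friction (0.06 N m) and stays where it is left.
- cover_top (a point): Centre of the top of the cover's raised round boss (28 mm across, 4 mm high), on the hub's axis: a good place to press. Standing proud it is 74 mm above the table, fully home 64 mm. The cover's flat top is 4 mm lower than this point.
- notch (a point): Centre of the notch where the pin has to enter, 60 mm from the cover's axis, at the level of the cover's flat top. The notch is open at the rim, 21 mm wide with parallel sides, and cuts in to 46 mm from the axis. The cover is keyed when this point is straight above the pin (within about 3 mm).
- stud (a point): Centre of the top of the stud, an upright steel cylinder 20 mm across and 18 mm high above the cover's flat top, fixed on the cover 40 mm from its axis, on the side opposite the notch. A finger pushes against its side to turn the cover.
- cover_slide (a joint): How far the cover is pressed down: 0 standing proud as at the start, 0.010 m fully home, negative if pulled up. It slides on a stiff collar: it stays at the height where it is left and needs about 6 N to go down (up to 15 N if the pin rubs). With the notch not over the pin it meets the pin after about 2 mm, and the force then climbs by some 7 N per mm.
- sleeve_big: Loose stepped steel sleeve standing near the hub, 68 mm across, 70 mm high; origin at the centre of its underside. Not to be moved.
- bearing_ring: Loose steel bearing ring lying near the hub, 68 mm across, 18 mm high; origin at the centre of its underside. Not to be moved.
- sleeve_small: Loose dark stepped sleeve standing near the hub, 58 mm across, 52 mm high; origin at the centre of its underside. Not to be moved.
- bolt: Loose steel bolt standing on its 28 mm head on the left of the table, 62 mm high; origin under its head. Not to be moved.
- spray: Loose white bottle, 56 mm across, 150 mm high, on the left of the table; origin at the centre of its underside. Not to be moved.
- wrench: Loose wrench, 200 mm long, lying on the right of the table; origin under its middle. Not to be moved.
Things that resemble listed ones, but are neither listed nor needed, are in the scene too. What is shaped like the part that bears hub_face but orange or turquoise is not meant.

How it is judged:
By the outcome, as a careful person would: the job done as asked, in the order asked, and still so for the second after the job is handed in, with the robot touching nothing.
It also fails if it takes over 51 s, if anything falls off the work surface, if the arm or the gripper's body presses on something with over 40 N, if the wrist force passes 120 N, or if a joint passes its speed limit or range.

## Working session

There is one attempt and no reset: what is moved stays moved. The work goes in short steps, Python scripts to look and compute and a tool call to move; the robot and the scene stay as the last step left them, time stands still between calls to the robot, and variables do not carry over. Pictures are saved under pics/ and viewed, and the job is handed in when it is done.

Besides the shell and the picture viewer there is one more tool, called after "Emit:" by a JSON object that holds its "op" and its "data", one argument or row to a line. apply_moves: Moves the arm, as the interface text tells. Its arguments: {"type":"object","properties":{"delta_pos":{"type":"array"},"yaw":{"type":"array"},"gripper":{"type":"array"},"force":{"type":"number"}},"required":["delta_pos","yaw","gripper"]}

```bash
mkdir -p pics
python3 - <<'E'
from plant import *
import cv2
for n in("scene","top"):
    im=snapshot(n); cv2.imwrite(f"pics/{n}0.png",im[:,:,::-1])
    print(n,camera_params(n))
    for t in("hub_face","pin","cover_top","notch","stud"):
        print(t,[(r["score"],r["pixel"]) for r in spot_point(t,n)])
print(get_state(),nose_length)
E
```

```text
scene {'fovy': 47.62121816017024, 'cx': 280.8147364520852, 'cy': 205.85165573793478, 'position': array([1.54202351, 0.5003682 , 0.80210144]), 'orientation': array([ 0.45215834,  0.74537599, -0.41623951, -0.25828693])}
hub_face [(0.82, [360.2, 206.9]), (0.77, [245.0, 176.9]), (0.76, [239.2, 222.0]), (0.33, [267.8, 261.0])]
pin [(0.8, [361.4, 215.7]), (0.58, [231.3, 230.5])]
cover_top [(0.81, [236.9, 214.0]), (0.71, [243.1, 171.9]), (0.58, [360.4, 195.9])]
notch [(0.96, [359.9, 210.6]), (0.93, [235.7, 179.9]), (0.56, [258.5, 211.3])]
stud [(0.63, [360.5, 190.9]), (0.58, [226.9, 213.0]), (0.55, [252.8, 162.5])]
top {'fovy': 47.21750583739022, 'cx': 277.4729359995464, 'cy': 211.8023071356093, 'position': array([ 0.42688562, -0.03124967,  1.33627245]), 'orientation': array([ 0.70719139, -0.70635044,  0.01926948, -0.02404329])}
hub_face [(0.92, [318.6, 185.0]), (0.74, [365.2, 277.8]), (0.73, [212.0, 277.0])]
pin [(0.82, [310.2, 159.1]), (0.75, [202.3, 257.5])]
cover_top [(0.88, [363.9, 274.3]), (0.79, [212.1, 280.5]), (0.6, [315.8, 182.9])]
notch [(0.88, [202.1, 258.0]), (0.81, [298.0, 201.2]), (0.6, [362.6, 255.3])]
stud [(0.67, [327.6, 173.8]), (0.46, [310.8, 162.9])]
{'clock': 0.6, 'q': array([-1.29121343,  0.68906112, -0.19460341,  1.56532857,  0.15728836,
        0.90251445, -0.21511104]), 'qd': array([-0.00091245,  0.00028862, -0.00069296,  0.00169365,  0.000526  ,
        0.00244686,  0.00075566]), 'joint_torque': array([ 1.09152275e-03, -5.27244616e+01, -1.26652099e+00, -1.53675574e+01,
       -5.20763698e-02, -4.11308447e-04,  4.37190380e-06]), 'tool_pos': array([0.15204638, 0.60622896, 0.25275945]), 'eef_rot': array([ 0.08670055,  0.70177667, -0.08664988,  0.70177227]), 'contact_force': array([ 0.65193323,  0.13982301, -0.26658078]), 'moment': array([-0.00605251,  0.00398204,  0.02735771]), 'opening': 0.9993406963268214} 0.014
```

View pics/scene0.png

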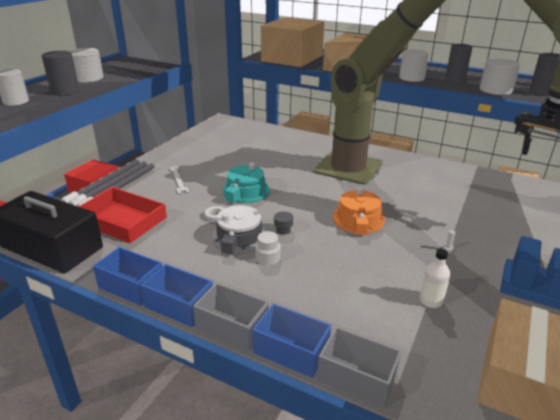

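View pics/top0.png

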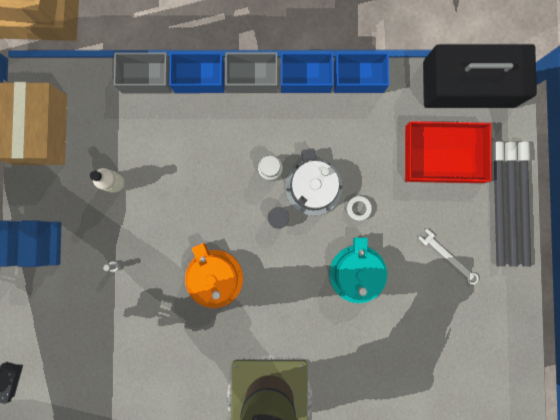

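Run:
```python
import cv2
a=cv2.imread("pics/top0.png")[130:330,160:420]
cv2.imwrite("pics/topc.png",cv2.resize(a,None,fx=3,fy=3,interpolation=cv2.INTER_CUBIC))
a=cv2.imread("pics/scene0.png")[140:270,190:410]
cv2.imwrite("pics/scc.png",cv2.resize(a,None,fx=3.5,fy=3.5,interpolation=cv2.INTER_CUBIC))
```

```text
(no output)
```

View pics/topc.png

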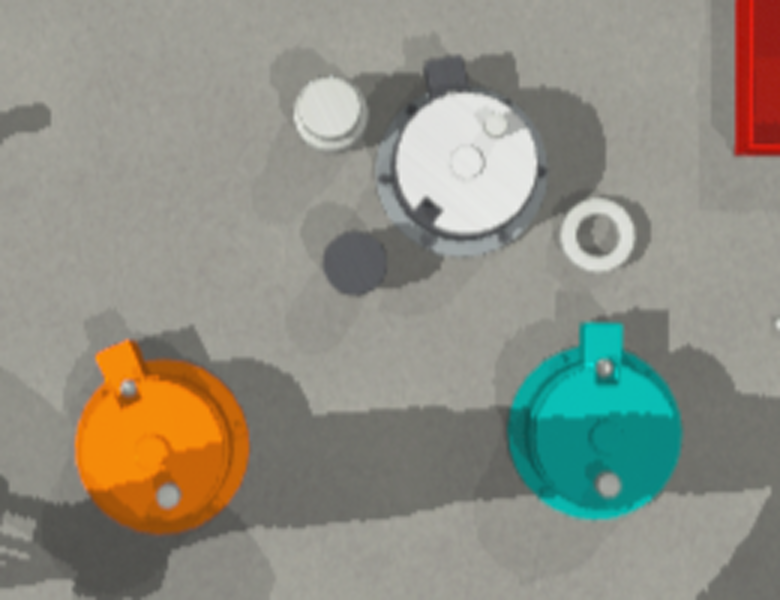

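View pics/scc.png

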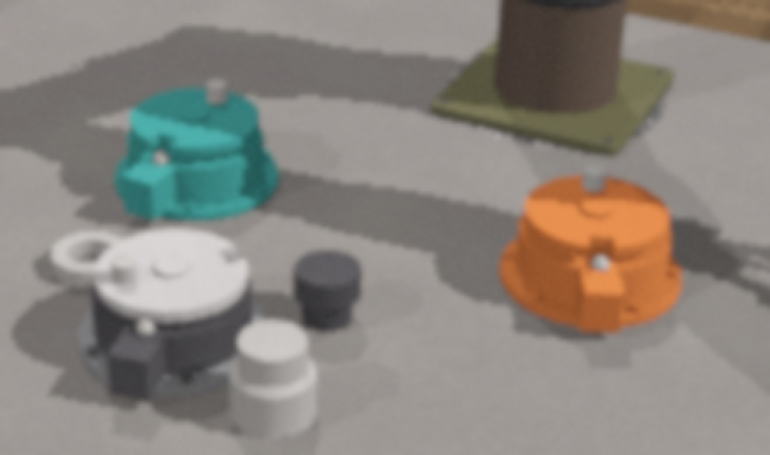

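The pictures show three candidates: the steel hub with the white cover (top image 316,184; scene 239,222), the orange one (213,279) and the turquoise one (359,275). I choose the steel hub, because orange and turquoise are excluded. In the close crop its notch is at (303,200), its stud at (325,171) and its ear at (309,155).

```bash
cat > h.py <<'E'
import numpy as np, cv2
from plant import *
from scipy.spatial.transform import Rotation as R
def ray(n,px):
    c=camera_params(n); f=210/np.tan(np.radians(c["fovy"])/2)
    d=np.array([(px[0]-c["cx"])/f,(px[1]-c["cy"])/f,1]); return c["position"],R.from_quat(c["orientation"]).apply(d)
def atz(n,px,z):
    p,d=ray(n,px); return p+d*(z-p[2])/d[2]
def proj(n,P):
    c=camera_params(n); f=210/np.tan(np.radians(c["fovy"])/2)
    q=R.from_quat(c["orientation"]).inv().apply(np.array(P)-c["position"]); return np.array([q[0]/q[2]*f+c["cx"],q[1]/q[2]*f+c["cy"]])
E
python3 - <<'E'
from h import *
for n,L in {"top":[("boss",(315.5,183.5),.074),("stud",(325,171.3),.088),("notch",(302.8,199.8),.068),("ear",(308.7,154.5),.05),("boss_net",(315.8,182.9),.074),("stud_net",(327.6,173.8),.088),("notch_net",(298,201.2),.07)],
 "scene":[("boss",(190+170/3.5,140+262/3.5),.074),("boss_n",(236.9,214),.074),("stud",(226.9,213),.088),("pin",(231.3,230.5),.0585),("notch",(258.5,211.3),.07)]}.items():
    for k,p,z in L: print(n,k,atz(n,p,z).round(4))
# mask fits
im=cv2.imread("pics/top0.png");g=cv2.cvtColor(im,cv2.COLOR_BGR2GRAY)
m=((g>205)&(im.max(2)-im.min(2)<25)).astype(np.uint8); m[:150]=0;m[215:]=0;m[:,:285]=0;m[:,345:]=0
k,l,s,c=cv2.connectedComponentsWithStats(m); i=1+s[1:,4].argmax(); print(s[i],c[i])
cn=max(cv2.findContours((l==i).astype(np.uint8),0,cv2.CHAIN_APPROX_NONE)[0],key=len)
h=cv2.convexHull(cn); print(cv2.fitEllipse(h), atz("top",cv2.fitEllipse(h)[0],.068))
for t in("sleeve_big","sleeve_small","bearing_ring"):
  for n in ("top","scene"): print(t,n,[(r["score"],atz(n,r["pixel"],0).round(3)) for r in spot_point(t,n)])
E
```

```text
top boss [ 0.5793 -0.123   0.074 ]
top stud [ 0.6097 -0.1469  0.088 ]
top notch [ 0.5366 -0.0896  0.068 ]
top ear [ 0.6609 -0.1066  0.05  ]
top boss_net [ 0.5809 -0.1238  0.074 ]
top stud_net [ 0.6031 -0.1537  0.088 ]
top notch_net [ 0.5327 -0.0769  0.07  ]
scene boss [ 0.5764 -0.125   0.074 ]
scene boss_n [ 0.5748 -0.1316  0.074 ]
scene stud [ 0.6021 -0.147   0.088 ]
scene pin [ 0.6342 -0.1137  0.0585]
scene notch [ 0.5276 -0.0876  0.07  ]
[ 293  161   46   46 1516] [314.92480211 183.82915567]
((315.0932312011719, 183.79522705078125), (45.2779426574707, 45.72639465332031), 93.71556091308594) [ 0.57921118 -0.12232461  0.068     ]
sleeve_big top [(0.83, array([ 0.633, -0.001,  0.   ]))]
sleeve_big scene [(0.82, array([0.628, 0.001, 0.   ]))]
sleeve_small top [(0.58, array([ 0.489, -0.029,  0.   ]))]
sleeve_small scene [(0.69, array([ 0.509, -0.019,  0.   ])), (0.64, array([ 0.477, -0.186,  0.   ]))]
bearing_ring top [(0.77, array([ 0.536, -0.248,  0.   ])), (0.58, array([ 0.584, -0.132,  0.   ])), (0.39, array([ 0.577, -0.13 ,  0.   ]))]
bearing_ring scene [(0.44, array([ 0.52, -0.25,  0.  ]))]
```

Run:
```python
from h import *
s=get_state(); print(R.from_quat(s["eef_rot"]).as_matrix().round(3))
```

```text
[[-0.     0.243  0.97 ]
 [ 0.     0.97  -0.243]
 [-1.     0.    -0.   ]]
```

Emit:
{"op": "apply_moves", "data": {
  "delta_pos": [
    [0, -1, 1.1],
    [0, -3, 3.3],
    [0, -5.3, 5.8],
    [0, -7.6, 8.3],
    [0, -9.9, 10.8],
    [0, -12.2, 13.3],
    [0, -14.5, 15.8],
    [0, -16.8, 18.3],
    [0, -19.1, 20.8],
    [0, -21.4, 23.3]
  ],
  "yaw": [0.02, 0.04, 0.06, 0.08, 0.1, 0.12, 0.14, 0.16, 0.18, 0.2],
  "gripper": [0, 0, 0, 0, 0, 0, 0, 0, 0, 0],
  "force": 20
}}

```text
clock: 1.73
tool_pos: [0.3267, 0.3407, 0.253]
eef_rot: [0.157, 0.689, -0.156, 0.69]
contact_force: [1.8, 0.0, 0.5]
opening: 0.267
```

```bash
cat > go.py <<'E'
from h import *
import sys
x,y,z,phi=map(float,sys.argv[1:5])
s=get_state(); M=R.from_quat(s["eef_rot"]).as_matrix()
d=np.array([x,y,z])-s["tool_pos"]
ph=np.arctan2(M[1,1],M[0,1])
print("t",s["clock"],"pos",s["tool_pos"].round(4),"phi",np.degrees(ph).round(2),"F",s["contact_force"].round(1),"q",s["q"].round(2),"op",round(s["opening"],3))
print("delta cm",(M.T@d*100).round(2),"yaw",round((ph-np.radians(phi)+np.pi)%(2*np.pi)-np.pi,3))
E
python3 go.py .632 -.120 .2 52
```

```text
t 1.7333 pos [0.3267 0.3407 0.253 ] phi 64.42 F [1.8 0.  0.5] q [-0.79  0.49 -0.18  2.01  0.14  0.64  0.07] op 0.267
delta cm [  5.28 -28.37  47.43] yaw 0.217
```

Emit:
{"op": "apply_moves", "data": {
  "delta_pos": [
    [0, -1.9, 3.1],
    [0, -3.8, 6.2],
    [0, -5.7, 9.4],
    [0.2, -7.6, 12.6],
    [0.4, -9.5, 15.8],
    [0.8, -11.4, 19],
    [1.2, -13.3, 22.2],
    [1.6, -15.2, 25.4],
    [2, -17.1, 28.6],
    [2.4, -19, 31.8]
  ],
  "yaw": [0.02, 0.04, 0.06, 0.08, 0.1, 0.12, 0.14, 0.16, 0.18, 0.2],
  "gripper": [0, 0, 0, 0, 0, 0, 0, 0, 0, 0]
}}

```text
clock: 2.57
tool_pos: [0.5325, 0.0303, 0.2289]
eef_rot: [0.225, 0.67, -0.225, 0.671]
contact_force: [-0.2, 0.0, 0.0]
opening: 0.006
```

```bash
python3 go.py .632 -.120 .15 52
```

```text
t 2.5667 pos [0.5325 0.0303 0.2289] phi 52.89 F [-0.2  0.   0. ] q [-0.04  0.6  -0.16  1.87  0.14  0.68  0.64] op 0.006
delta cm [ 7.89 -5.99 17.  ] yaw 0.016
```

Emit:
{"op": "apply_moves", "data": {
  "delta_pos": [
    [0.8, -0.9, 2.7],
    [1.6, -1.9, 5.4],
    [2.4, -2.9, 8.1],
    [3.2, -3.8, 10.8],
    [4, -4.7, 13.5],
    [5, -5.5, 15.6],
    [6.5, -6, 16.6],
    [7.5, -6, 17],
    [7.9, -6, 17],
    [7.9, -6, 17]
  ],
  "yaw": [0.016, 0.016, 0.016, 0.016, 0.016, 0.016, 0.016, 0.016, 0.016, 0.016],
  "gripper": [0, 0, 0, 0, 0, 0, 0, 0, 0, 0]
}}

```text
clock: 3.4
tool_pos: [0.6309, -0.1186, 0.1487]
eef_rot: [0.23, 0.67, -0.229, 0.668]
contact_force: [-0.2, 0.6, 0.5]
opening: 0.008
```

```bash
python3 go.py .632 -.120 .091 52
python3 - <<'E'
from h import *
for n,(a,b,c,d) in {"top":(140,230,260,370),"scene":(170,270,190,310)}.items():
    im=snapshot(n)[:,:,::-1]; cv2.imwrite(f"pics/{n}1.png",im); cv2.imwrite(f"pics/{n}1c.png",cv2.resize(im[a:b,c:d],None,fx=5,fy=5,interpolation=cv2.INTER_CUBIC))
E
```

```text
t 3.4 pos [ 0.6309 -0.1186  0.1487] phi 52.04 F [-0.2  0.6  0.5] q [ 0.2   0.84 -0.16  1.6   0.18  0.72  0.87] op 0.008
delta cm [ 5.77 -0.05  0.19] yaw 0.001
```

View pics/scene1c.png

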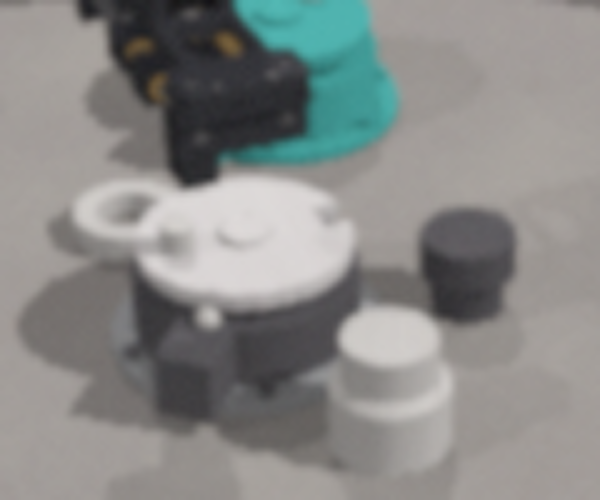

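View pics/top1c.png

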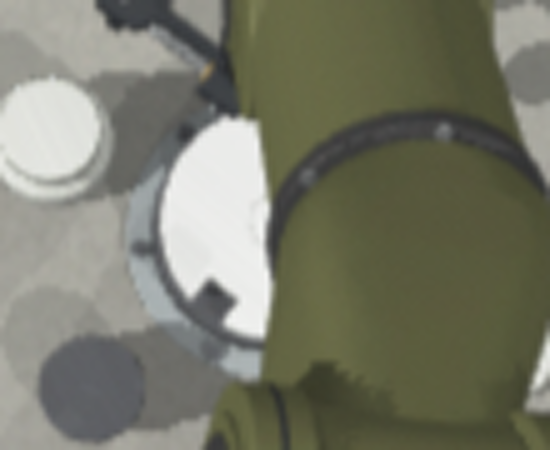

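The scene crop shows the closed fingertip at (230,205) above the ear side of the cover, and the stud at (226,217) is clear. In the top view the arm hides the stud.

Run:
```python
from h import *
print(proj("scene",[.631,-.1186,.135]),proj("scene",[.578,-.124,.074]),proj("scene",[.578+.0315,-.124-.0246,.088]))
from math import *
for a in (9,10,11,12,13): print(a,proj("scene",[.578+.06*cos(radians(a)),-.124+.06*sin(radians(a)),.0585]))
```

```text
[229.10140377 205.914685  ] [238.58531494 215.20531512] [224.97973549 214.10283928]
9 [230.4257674  230.97788732]
10 [230.77688004 231.04580561]
11 [231.13066402 231.11018859]
12 [231.48700097 231.17101239]
13 [231.84577146 231.22825447]
```

Emit:
{"op": "apply_moves", "data": {
  "delta_pos": [
    [1, 0, 0.1],
    [2, 0, 0.2],
    [3, 0, 0.2],
    [4, 0, 0.2],
    [5, 0, 0.2],
    [5.6, 0, 0.2],
    [5.75, 0, 0.2],
    [5.75, 0, 0.2]
  ],
  "yaw": [0, 0, 0, 0, 0, 0, 0, 0],
  "gripper": [0, 0, 0, 0, 0, 0, 0, 0]
}}

```text
clock: 4.17
tool_pos: [0.6331, -0.1193, 0.092]
eef_rot: [0.23, 0.669, -0.229, 0.668]
contact_force: [0.9, 0.2, 0.3]
opening: 0.007
```

```bash
cat > arc.py <<'E'
from h import *
import sys
# arc.py th_from th_to n [offset] : finger centre path
a,b,n=float(sys.argv[1]),float(sys.argv[2]),int(sys.argv[3]); off=float(sys.argv[4]) if len(sys.argv)>4 else .0275
A=np.array([.578,-.124]); Z=.091
s=get_state(); M=R.from_quat(s["eef_rot"]).as_matrix(); ph=np.arctan2(M[1,1],M[0,1])
print("t",s["clock"],"pos",s["tool_pos"].round(4),"phi",np.degrees(ph).round(1),"F",s["contact_force"].round(1),"M",s["moment"].round(2),"q7",s["q"][6].round(2))
P=[];Y=[]
for t in np.linspace(a,b,n+1)[1:]:
    r=np.radians(t); c=A+.04*np.array([np.cos(r),np.sin(r)])+off*np.array([-np.sin(r),np.cos(r)])
    P.append((M.T@(np.array([*c,Z])-s["tool_pos"])*100).round(2).tolist()); Y.append(round((ph-r-np.pi/2+np.pi)%(2*np.pi)-np.pi,3))
print(P);print(Y)
E
python3 arc.py -33 -78 9
python3 - <<'E'
from h import *
im=snapshot("scene")[:,:,::-1]; cv2.imwrite(f"pics/s2.png",cv2.resize(im[150:270,190:310],None,fx=5,fy=5,interpolation=cv2.INTER_CUBIC))
E
```

```text
t 4.1667 pos [ 0.6331 -0.1193  0.092 ] phi 52.1 F [0.9 0.2 0.3] M [-0.05  0.04 -0.04] q7 0.85
[[0.1, -1.01, -0.05], [0.1, -1.37, 0.17], [0.1, -1.75, 0.36], [0.09, -2.14, 0.52], [0.09, -2.55, 0.64], [0.09, -2.96, 0.73], [0.09, -3.38, 0.78], [0.09, -3.8, 0.8], [0.09, -4.23, 0.77]]
[np.float64(0.002), np.float64(0.089), np.float64(0.176), np.float64(0.264), np.float64(0.351), np.float64(0.438), np.float64(0.525), np.float64(0.613), np.float64(0.7)]
```

View pics/s2.png

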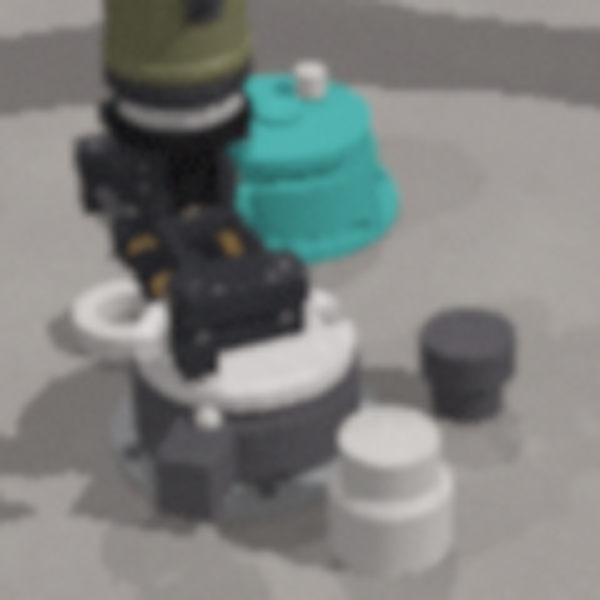

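The fingertip is at (229,221), just in front of the stud and above the cover plate, with no contact force. I'll start the sweep.

Emit:
{"op": "apply_moves", "data": {
  "delta_pos": [
    [0.1, -0.5, 0],
    [0.1, -1.0, -0.05],
    [0.1, -1.37, 0.17],
    [0.1, -1.75, 0.36],
    [0.1, -2.14, 0.52],
    [0.1, -2.55, 0.64],
    [0.1, -2.96, 0.73],
    [0.1, -3.38, 0.78],
    [0.1, -3.8, 0.8],
    [0.1, -4.23, 0.77]
  ],
  "yaw": [0, 0, 0.09, 0.176, 0.264, 0.35, 0.44, 0.525, 0.613, 0.7],
  "gripper": [0, 0, 0, 0, 0, 0, 0, 0, 0, 0]
}}

```text
clock: 5.05
tool_pos: [0.6143, -0.1573, 0.0922]
eef_rot: [0.448, 0.548, -0.445, 0.549]
contact_force: [1.4, 0.9, -0.7]
opening: 0.008
```

```bash
python3 arc.py -78 -128 10;  python3 - <<'E'
from h import *
im=snapshot("scene")[:,:,::-1]; cv2.imwrite(f"pics/s3.png",cv2.resize(im[150:270,190:310],None,fx=5,fy=5,interpolation=cv2.INTER_CUBIC))
E
```

```text
t 5.05 pos [ 0.6143 -0.1573  0.0922] phi 11.7 F [ 1.4  0.9 -0.7] M [ 0.22 -0.21  0.01] q7 0.42
[[0.12, -0.47, 0.22], [0.12, -0.85, 0.41], [0.12, -1.24, 0.57], [0.11, -1.64, 0.7], [0.11, -2.06, 0.79], [0.11, -2.48, 0.84], [0.11, -2.9, 0.86], [0.11, -3.32, 0.84], [0.11, -3.74, 0.78], [0.1, -4.15, 0.69]]
[np.float64(0.083), np.float64(0.17), np.float64(0.257), np.float64(0.344), np.float64(0.432), np.float64(0.519), np.float64(0.606), np.float64(0.694), np.float64(0.781), np.float64(0.868)]
```

View pics/s3.png

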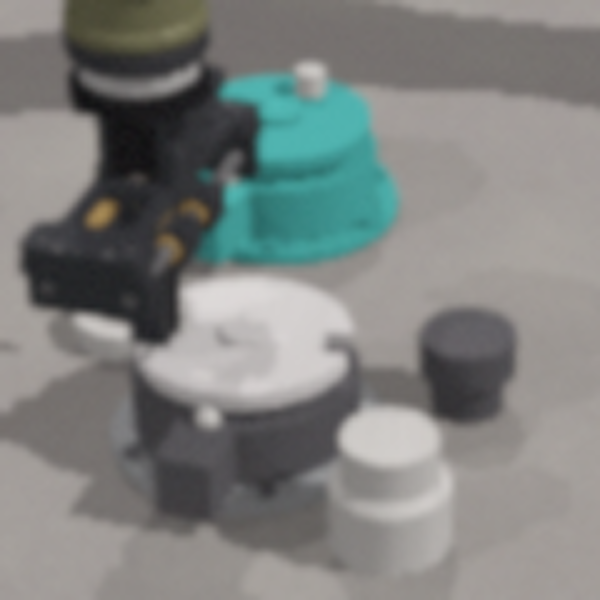

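The notch has come round to (257,219), so the stud is turning with the finger. I'll go on with the sweep.

Emit:
{"op": "apply_moves", "data": {
  "delta_pos": [
    [0.1, -0.47, 0.22],
    [0.1, -0.85, 0.41],
    [0.1, -1.24, 0.57],
    [0.1, -1.64, 0.7],
    [0.1, -2.06, 0.79],
    [0.1, -2.48, 0.84],
    [0.1, -2.9, 0.86],
    [0.1, -3.32, 0.84],
    [0.1, -3.74, 0.78],
    [0.1, -4.15, 0.69]
  ],
  "yaw": [0.083, 0.17, 0.257, 0.344, 0.432, 0.52, 0.606, 0.694, 0.78, 0.868],
  "gripper": [0, 0, 0, 0, 0, 0, 0, 0, 0, 0]
}}

```text
clock: 5.93
tool_pos: [0.5753, -0.174, 0.0919]
eef_rot: [0.638, 0.307, -0.635, 0.308]
contact_force: [2.2, -0.4, 0.1]
opening: 0.004
```

```bash
python3 arc.py -128 -160 8;  python3 - <<'E'
from h import *
im=snapshot("scene")[:,:,::-1]; cv2.imwrite(f"pics/s4.png",cv2.resize(im[150:270,190:310],None,fx=5,fy=5,interpolation=cv2.INTER_CUBIC))
E
```

```text
t 5.9333 pos [ 0.5753 -0.174   0.0919] phi -38.4 F [ 2.2 -0.4  0.1] M [-0.1  -0.33 -0.07] q7 -0.11
[[0.09, -0.4, 0.08], [0.09, -0.7, 0.24], [0.08, -1.0, 0.38], [0.08, -1.32, 0.5], [0.08, -1.64, 0.6], [0.08, -1.97, 0.68], [0.08, -2.31, 0.73], [0.08, -2.65, 0.76]]
[np.float64(0.063), np.float64(0.133), np.float64(0.202), np.float64(0.272), np.float64(0.342), np.float64(0.412), np.float64(0.482), np.float64(0.551)]
```

View pics/s4.png

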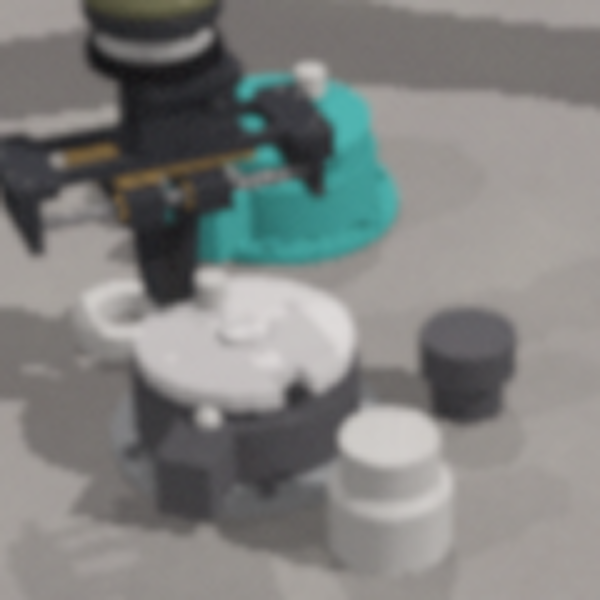

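The notch is at (249,227) and the stud at (233,208). I'll carry on to about -160°.

Emit:
{"op": "apply_moves", "data": {
  "delta_pos": [
    [0.1, -0.4, 0.08],
    [0.1, -0.7, 0.24],
    [0.1, -1.0, 0.38],
    [0.1, -1.32, 0.5],
    [0.1, -1.64, 0.6],
    [0.1, -1.97, 0.68],
    [0.1, -2.31, 0.73],
    [0.1, -2.65, 0.76],
    [0.1, -2.65, 0.76]
  ],
  "yaw": [0.063, 0.133, 0.2, 0.272, 0.342, 0.412, 0.482, 0.55, 0.55],
  "gripper": [0, 0, 0, 0, 0, 0, 0, 0, 0]
}}

```text
clock: 6.73
tool_pos: [0.5482, -0.1644, 0.0913]
eef_rot: [0.698, 0.121, -0.695, 0.122]
contact_force: [-0.4, -1.3, 2.1]
opening: 0.006
```

```bash
cat > see.py <<'E'
from h import *
import sys
im=snapshot("scene")[:,:,::-1]; cv2.imwrite(f"pics/{sys.argv[1]}.png",cv2.resize(im[195:255,205:285],None,fx=9,fy=9,interpolation=cv2.INTER_CUBIC))
for t in("pin","notch","stud"): print(t,[(r["score"],r["pixel"]) for r in spot_point(t,"scene")])
E
python3 see.py s5;python3 arc.py -160 -166 3
```

```text
pin [(0.89, [360.3, 215.5]), (0.83, [229.7, 226.1]), (0.63, [233.1, 181.5])]
notch [(0.88, [236.5, 227.8]), (0.72, [363.8, 210.6]), (0.47, [237.9, 178.6])]
stud [(0.65, [361.0, 189.8]), (0.47, [252.8, 164.1]), (0.41, [284.5, 231.6]), (0.31, [268.0, 257.5])]
t 6.9333 pos [ 0.5487 -0.1641  0.0909] phi -70.0 F [-0.2 -2.4  0.7] M [-0.53  0.27 -0.05] q7 -0.45
[[-0.01, -0.15, -0.03], [-0.01, -0.3, 0.06], [-0.01, -0.45, 0.14]]
[np.float64(0.034), np.float64(0.069), np.float64(0.104)]
```

View pics/s5.png

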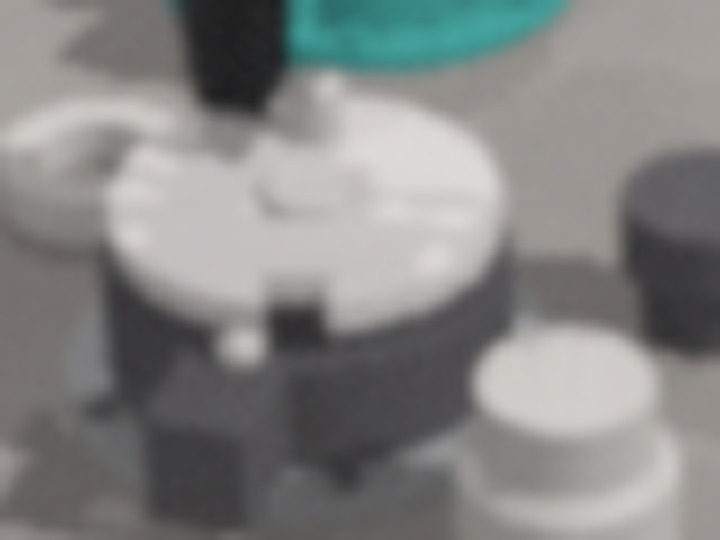

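The notch is at column 238 and the pin nose at column 232, so several more degrees are needed. I'll work out the angle.

Run:
```python
from h import *
A=np.array([.578,-.124])
def n(th,r,w,z):
    t=np.radians(th); return proj("scene",[*(A+r*np.array([np.cos(t),np.sin(t)])+w*np.array([-np.sin(t),np.cos(t)])),z])
for th in range(8,32,2): print(th,"notchL/R rim crop",[((n(th,.0611,w,.070)-[205,195])*9+4).round(0).tolist() for w in(-.0105,.0105)],"pin",((n(th,.06,0,.0585)-[205,195])*9+4).round(0), "ear end",[((n(th,.1,w,.05)-[205,195])*9+4).round(0).tolist() for w in (-.017,.017)])
```

```text
8 notchL/R rim crop [[195.0, 291.0], [258.0, 305.0]] pin [230. 327.] ear end [[124.0, 410.0], [227.0, 433.0]]
10 notchL/R rim crop [[201.0, 293.0], [265.0, 305.0]] pin [236. 328.] ear end [[134.0, 413.0], [239.0, 434.0]]
12 notchL/R rim crop [[207.0, 295.0], [272.0, 306.0]] pin [242. 330.] ear end [[144.0, 416.0], [251.0, 435.0]]
14 notchL/R rim crop [[213.0, 297.0], [279.0, 306.0]] pin [249. 331.] ear end [[154.0, 419.0], [262.0, 435.0]]
16 notchL/R rim crop [[220.0, 298.0], [286.0, 306.0]] pin [255. 331.] ear end [[165.0, 422.0], [274.0, 436.0]]
18 notchL/R rim crop [[226.0, 300.0], [293.0, 306.0]] pin [262. 332.] ear end [[176.0, 424.0], [286.0, 436.0]]
20 notchL/R rim crop [[233.0, 301.0], [300.0, 306.0]] pin [269. 333.] ear end [[186.0, 427.0], [298.0, 436.0]]
22 notchL/R rim crop [[239.0, 302.0], [307.0, 306.0]] pin [275. 333.] ear end [[197.0, 429.0], [310.0, 435.0]]
24 notchL/R rim crop [[246.0, 303.0], [315.0, 306.0]] pin [282. 334.] ear end [[209.0, 430.0], [322.0, 435.0]]
26 notchL/R rim crop [[253.0, 304.0], [322.0, 305.0]] pin [289. 334.] ear end [[220.0, 432.0], [333.0, 434.0]]
28 notchL/R rim crop [[260.0, 305.0], [329.0, 305.0]] pin [296. 334.] ear end [[231.0, 433.0], [345.0, 433.0]]
30 notchL/R rim crop [[267.0, 305.0], [336.0, 304.0]] pin [303. 334.] ear end [[243.0, 434.0], [357.0, 432.0]]
```

```bash
python3 arc.py -160 -174.5 5
```

```text
t 6.9333 pos [ 0.5487 -0.1641  0.0909] phi -70.0 F [-0.2 -2.4  0.7] M [-0.53  0.27 -0.05] q7 -0.45
[[-0.01, -0.22, 0.01], [-0.01, -0.43, 0.13], [-0.01, -0.65, 0.25], [-0.01, -0.87, 0.35], [-0.02, -1.1, 0.44]]
[np.float64(0.05), np.float64(0.1), np.float64(0.151), np.float64(0.202), np.float64(0.252)]
```

Emit:
{"op": "apply_moves", "data": {
  "delta_pos": [
    [0, -0.22, 0.01],
    [0, -0.43, 0.13],
    [0, -0.65, 0.25],
    [0, -0.87, 0.35],
    [0, -1.1, 0.44],
    [0, -1.1, 0.44],
    [0, -1.1, 0.44]
  ],
  "yaw": [0.05, 0.1, 0.15, 0.2, 0.25, 0.25, 0.25],
  "gripper": [0, 0, 0, 0, 0, 0, 0]
}}

```text
clock: 7.52
tool_pos: [0.5405, -0.1552, 0.0907]
eef_rot: [0.707, 0.036, -0.705, 0.035]
contact_force: [-1.6, -1.6, -0.0]
opening: 0.006
```

```bash
python3 see.py s6;python3 arc.py -174.5 -176.5 2
```

```text
pin [(0.81, [230.6, 185.9]), (0.77, [230.3, 230.3]), (0.61, [363.8, 217.7])]
notch [(0.61, [363.4, 210.9]), (0.56, [232.6, 227.3]), (0.43, [237.9, 212.6])]
stud [(0.87, [359.5, 190.1]), (0.64, [245.1, 202.0]), (0.4, [254.5, 164.1]), (0.16, [178.7, 176.5])]
t 7.7167 pos [ 0.5407 -0.1552  0.0907] phi -84.3 F [-1.  -0.7 -0.2] M [-0.4   0.42  0.03] q7 -0.61
[[-0.03, -0.07, 0.04], [-0.03, -0.14, 0.08]]
[np.float64(0.021), np.float64(0.038)]
```

View pics/s6.png

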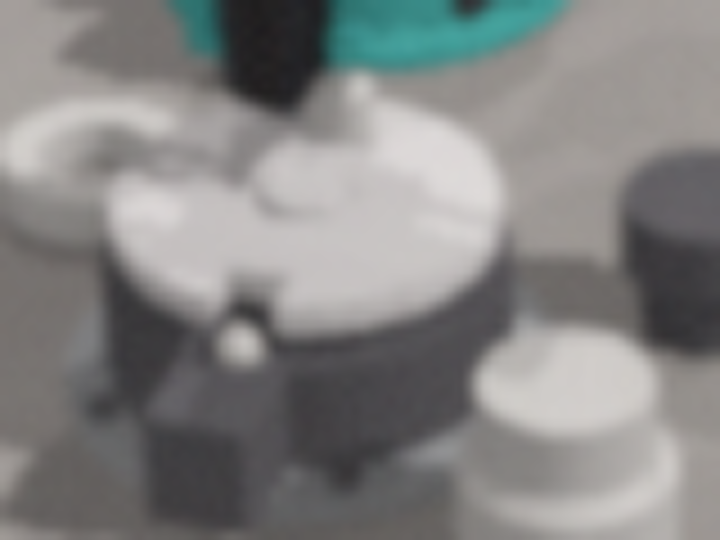

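The notch spans crop columns 225–282, centre about 253 or 16°. The pin is at 241, or 12°, so about 4° remain.

```bash
python3 arc.py -174.5 -178.8 3
```

```text
t 7.7167 pos [ 0.5407 -0.1552  0.0907] phi -84.3 F [-1.  -0.7 -0.2] M [-0.4   0.42  0.03] q7 -0.61
[[-0.03, -0.1, 0.06], [-0.03, -0.2, 0.12], [-0.03, -0.3, 0.18]]
[np.float64(0.029), np.float64(0.054), np.float64(0.079)]
```

Emit:
{"op": "apply_moves", "data": {
  "delta_pos": [
    [0, -0.1, 0.06],
    [0, -0.2, 0.12],
    [0, -0.3, 0.18],
    [0, -0.3, 0.18],
    [0, -0.3, 0.18]
  ],
  "yaw": [0.03, 0.054, 0.08, 0.08, 0.08],
  "gripper": [0, 0, 0, 0, 0]
}}

```text
clock: 8.13
tool_pos: [0.5385, -0.1521, 0.0907]
eef_rot: [0.708, 0.007, -0.706, 0.007]
contact_force: [-1.6, -2.5, -0.0]
opening: 0.006
```

```bash
python3 see.py s7;python3 arc.py -174.5 -176.5 2
```

```text
pin [(0.71, [232.4, 229.1]), (0.61, [232.5, 184.1]), (0.6, [363.8, 212.5]), (0.18, [179.2, 179.2])]
notch [(0.83, [229.4, 231.8]), (0.76, [361.7, 211.4])]
stud [(0.73, [359.5, 187.9]), (0.7, [246.1, 202.1]), (0.5, [253.2, 164.1])]
t 8.3333 pos [ 0.5387 -0.1521  0.0907] phi -88.9 F [-1.2 -1.3  0.4] M [-0.34  0.42  0.01] q7 -0.67
[[-0.03, 0.25, -0.15], [-0.03, 0.18, -0.1]]
[np.float64(-0.059), np.float64(-0.041)]
```

View pics/s7.png

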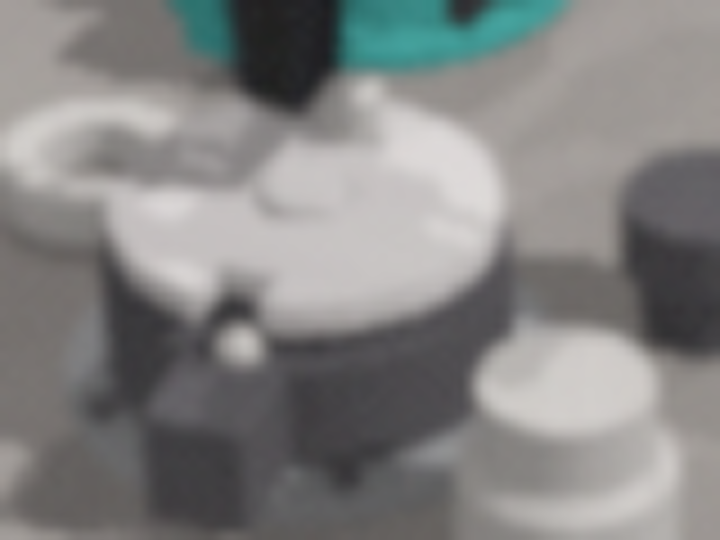

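The notch spans columns 209–270, centred on the pin within about 1°. I'll back off, lift and go over the boss.

Emit:
{"op": "apply_moves", "data": {
  "delta_pos": [
    [0, 0.5, 0],
    [0, 1, 0],
    [-1.5, 1, 0],
    [-3, 1, 0],
    [-3.5, 0, -1.2],
    [-3.5, -1.5, -2.6],
    [-3.5, -2.8, -3.95],
    [-3, -2.8, -3.95],
    [-2, -2.8, -3.95],
    [-2, -2.8, -3.95]
  ],
  "yaw": [0, 0, 0, 0, 0, 0, 0, 0, 0, 0],
  "gripper": [0, 0, 0, 0, 0, 0, 0, 0, 0, 0]
}}

```text
clock: 9.17
tool_pos: [0.5759, -0.1237, 0.1089]
eef_rot: [0.707, 0.007, -0.707, 0.006]
contact_force: [-0.4, -0.3, 0.1]
opening: 0.001
```

```bash
python3 see.py s8;python3 go.py .578 -.124 .091 -89
```

```text
pin [(0.85, [362.7, 214.9]), (0.7, [228.9, 230.7]), (0.6, [232.9, 184.4])]
notch [(0.75, [228.7, 231.1]), (0.66, [363.2, 208.1])]
stud [(0.8, [362.2, 190.0]), (0.79, [247.5, 202.7]), (0.45, [252.5, 166.4])]
t 9.3667 pos [ 0.5768 -0.1246  0.1108] phi -88.98 F [ 1.  -0.1  0.2] q [-0.13  0.9   0.48  1.81 -0.69  0.6  -0.77] op 0.009
delta cm [ 1.98 -0.06 -0.11] yaw 0.0
```

View pics/s8.png

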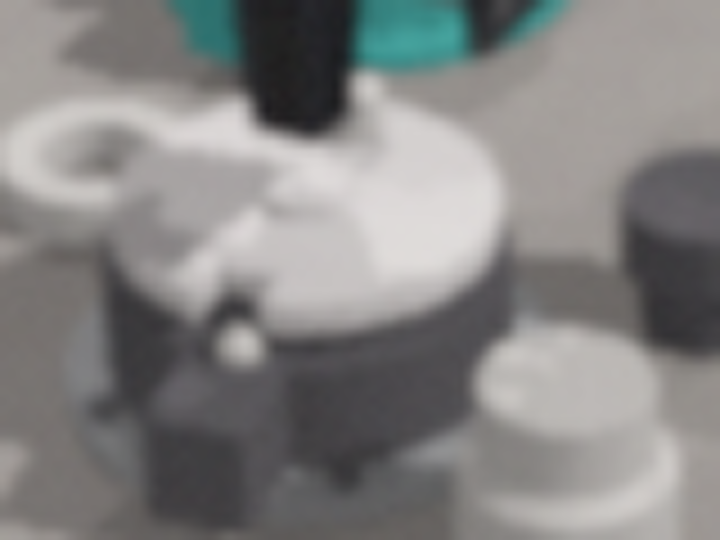

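The cover stayed put and the notch is still centred on the pin nose at crop column 240. I'll come down in stages and watch the force.

Emit:
{"op": "apply_moves", "data": {
  "delta_pos": [
    [1, 0, -0.1],
    [1.8, 0, -0.1],
    [2.2, 0, -0.1],
    [2.4, 0, -0.1],
    [2.5, 0, -0.1],
    [2.6, 0, -0.1],
    [2.7, 0, -0.1],
    [2.7, 0, -0.1]
  ],
  "yaw": [0, 0, 0, 0, 0, 0, 0, 0],
  "gripper": [0, 0, 0, 0, 0, 0, 0, 0]
}}

```text
clock: 10.03
tool_pos: [0.5773, -0.1247, 0.0839]
eef_rot: [0.708, 0.006, -0.706, 0.006]
contact_force: [-2.2, 0.2, 4.5]
opening: 0.003
```

```bash
python3 go.py .578 -.124 .078 -89
```

```text
t 10.0333 pos [ 0.5773 -0.1247  0.0839] phi -89.0 F [-2.2  0.2  4.5] q [-0.11  0.94  0.44  1.81 -0.72  0.56 -0.75] op 0.003
delta cm [ 0.59 -0.07 -0.07] yaw 0.0
```

The cover is 4 mm down at about 5 N, so the notch is over the pin. I'll press on.

Emit:
{"op": "apply_moves", "data": {
  "delta_pos": [
    [0.15, 0, -0.05],
    [0.3, 0, -0.05],
    [0.4, 0, -0.05],
    [0.5, 0, -0.05],
    [0.6, 0, -0.05],
    [0.65, 0, -0.05],
    [0.65, 0, -0.05],
    [0.65, 0, -0.05]
  ],
  "yaw": [0, 0, 0, 0, 0, 0, 0, 0],
  "gripper": [0, 0, 0, 0, 0, 0, 0, 0]
}}

```text
clock: 10.7
tool_pos: [0.5773, -0.1248, 0.0783]
eef_rot: [0.708, 0.007, -0.706, 0.005]
contact_force: [-3.2, 0.2, 12.3]
opening: 0.005
```

```bash
python3 go.py .578 -.124 .078 -89
```

```text
t 10.7 pos [ 0.5773 -0.1248  0.0783] phi -89.02 F [-3.2  0.2 12.3] q [-0.1   0.95  0.43  1.81 -0.72  0.55 -0.75] op 0.005
delta cm [ 0.03 -0.08 -0.07] yaw -0.0
```

Emit:
{"op": "apply_moves", "data": {
  "delta_pos": [
    [0.1, 0, 0],
    [0.2, 0, 0],
    [0.25, 0, 0],
    [0.25, 0, 0]
  ],
  "yaw": [0, 0, 0, 0],
  "gripper": [0, 0, 0, 0]
}}

```text
clock: 11.03
tool_pos: [0.5773, -0.1249, 0.0782]
eef_rot: [0.708, 0.007, -0.706, 0.005]
contact_force: [-4.8, 2.2, 21.9]
opening: 0.008
```

```bash
python3 go.py .578 -.124 .078 -89
```

```text
t 11.0333 pos [ 0.5773 -0.1249  0.0782] phi -89.05 F [-4.8  2.2 21.9] q [-0.1   0.95  0.43  1.81 -0.72  0.54 -0.75] op 0.008
delta cm [ 0.02 -0.09 -0.07] yaw -0.001
```

The force rose from 12 to 22 N with no further travel, and the tip is at 64.2 mm: the cover is on its hard stop. I'll lift away and look.

Emit:
{"op": "apply_moves", "data": {
  "delta_pos": [
    [-0.5, 0, 0],
    [-2, 0, 0],
    [-5, 0, 0],
    [-8, 0, 0],
    [-11, 0, 0],
    [-13, 0, 2],
    [-14, 0, 6],
    [-14, 0, 10],
    [-14, 0, 13],
    [-14, 0, 13]
  ],
  "yaw": [0, 0, 0, 0, 0, 0, 0, 0, 0, 0],
  "gripper": [0, 0, 0, 0, 0, 0, 0, 0, 0, 0]
}}

```text
clock: 11.87
tool_pos: [0.4392, -0.1271, 0.2178]
eef_rot: [-0.706, -0.006, 0.709, -0.002]
contact_force: [-0.3, 1.0, 0.1]
opening: 0.005
```

```bash
python3 see.py s9;python3 go.py .578 -.124 .078 -89
python3 - <<'E'
from h import *
im=snapshot("top")[:,:,::-1]; cv2.imwrite("pics/t9.png",im)
a=cv2.imread("pics/scene0.png");s=snapshot("scene")[:,:,::-1];cv2.imwrite("pics/s9f.png",s)
for t in("sleeve_big","sleeve_small","bearing_ring"):
  print(t,[(r["score"],r["pixel"],atz("scene",r["pixel"],0).round(3)) for r in spot_point(t,"scene")])
print([(z,((proj("scene",[.578,-.124,z])-[205,195])*9+4).round()) for z in (.064,.074)])
E
```

```text
pin [(0.9, [235.2, 182.8]), (0.82, [361.9, 213.8]), (0.67, [445.2, 250.9]), (0.57, [233.2, 228.2])]
notch [(0.87, [363.8, 208.7]), (0.59, [236.8, 180.9])]
stud [(0.92, [249.8, 163.7]), (0.84, [361.9, 190.0]), (0.58, [246.6, 207.3])]
t 12.0667 pos [ 0.4485 -0.1275  0.2178] phi -88.99 F [ 0.7 -0.3 -0.1] q [-0.17  0.62  0.57  2.09 -0.6   0.59 -0.73] op 0.006
delta cm [ 14.04  -0.09 -12.89] yaw 0.0
sleeve_big [(0.63, [267.1, 257.0], array([ 0.626, -0.006,  0.   ]))]
sleeve_small [(0.83, [284.2, 231.4], array([ 0.493, -0.021,  0.   ]))]
bearing_ring [(0.69, [216.4, 218.1], array([ 0.527, -0.239,  0.   ]))]
[(0.064, array([307., 212.])), (0.074, array([306., 186.]))]
```

View pics/s9.png

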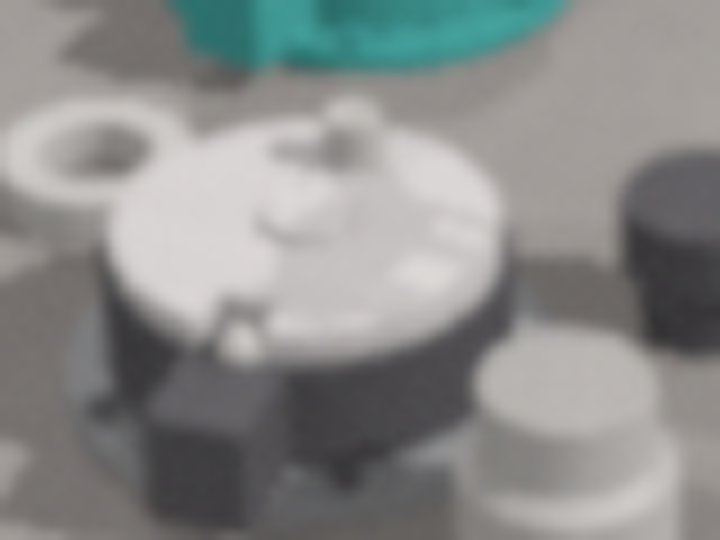

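View pics/s9f.png

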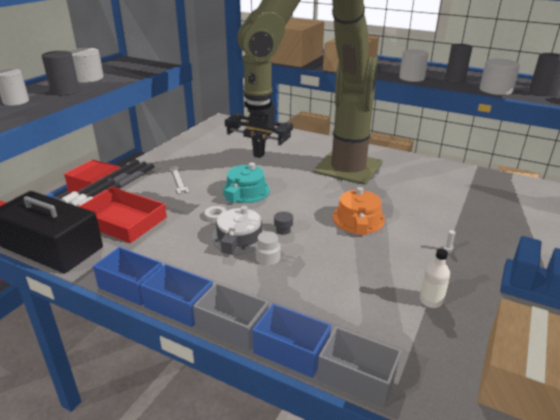

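The boss now sits at crop (305,211), against a predicted (307,212) when home and (306,186) when proud. The pin stands in the notch, the loose parts are where they were, and the arm is clear.

```bash
python3 -c "
from plant import *
print(finish_job())"
```

```text
the job is handed in; nothing more can be done
None
```

I pushed the stud on the steel hub's cover about 130° clockwise with the closed fingertips until the notch was over the pin. I then pressed the boss straight down, lifted clear and handed the job in at about 12 s of the 51 s allowed.

**Fully home:** the fingertip stopped at 64.2 mm above the table (64 mm is fully home). The force then rose from 12 to 22 N with no further travel, so the cover is on the hub face. In the last picture the boss sits where home predicts, and the pin stands in the notch.

**Loose parts:** the two sleeves and the bearing ring are unmoved within the detection error of about 1–2 cm, and they look the same in the pictures. I checked the bolt, bottle and wrench only by eye in the final picture.

**Disagreements:**
- The fingertip is narrower than the 17.5 mm half-width I assumed, so the cover lagged the planned arc by about 8°. I corrected this from the pictures.
- The networks' notch and pin points scattered by a few pixels, so I aligned by the notch edges in the picture instead.

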